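# Stow the dough scraper in its dock and turn the lock ring to the mark

### The job

Take the dough scraper out of its draining stand and slide its blade edgewise down into the slot of the wooden dock until it is fully home. Then lock it in: turn the steel lock ring on the dock clockwise until the pointer rib on the ring lines up with the bar-shaped locked mark, and let go. Leave the other things on the counter where they are.

Things in the scene. Friction and masses are not known exactly. Their poses are not given: they have to be found in the camera images.
- scraper: Dough scraper, upright: flat steel blade 100 (x) x 4 (y) x 80 mm (z), wooden handle block on top 104 (x) x 22 (y) x 26 mm (z), from 78 to 104 mm above the blade's lower edge; 0.15 to 0.31 kg. Origin: middle of the lower edge; z up. Alike either way round. A window in the blade, 18 mm wide, 13 to 29 mm up, takes the lock bolt. It starts loose in the stand, leaning up to 0.1 rad.
- stand: Fixed steel draining stand: base plate 130 x 70 x 6 mm, slot 7 mm wide along its x between two upright plates 110 mm long, tops 46 mm above the counter. The scraper's lower edge stands on the base plate, 6 mm above the counter. Origin: centre of the underside.
- dock: Fixed wooden dock 124 (x) x 173 (y, from -95 to +78 mm) x 60 mm high. In its top at y = +50 mm a slot along x: 7 mm wide, 107 mm long, floor 15 mm above the counter, its long sides widening to 16 mm at the mouth. At y = -40 mm stands the lock ring; beside it on the top a round stud (open) and a radial bar 20 x 8 mm (locked). Origin on the underside; z up.
- slot_floor (a point): Centre of the slot's floor, 15 mm above the counter and 45 mm below the dock's top; axes as the dock's. The scraper is home when its origin is here (handle top then 119 mm above the counter).
- ring_axis (a point): Point on the lock ring's upright axis at the ring's mid height, 77 mm above the counter; axes as the dock's. The ring is a knurled steel collar, 58 mm outside diameter, 28 mm high (63 to 91 mm above the counter), around a 41 mm post whose top is at 94 mm; the ring is captive and only turns.
- collar (a joint): Angle of the lock ring, rad, growing clockwise seen from above: 0 = pointer at the open stud, 3.40 = pointer at the locked bar. Starts between 0 and 0.6, can overrun to 3.9; no stop or click at the mark. Steady drag 0.2 N m; it stays where it is left. So long a turn may need two or three grasps.
- pointer (a point): The pointer on the lock ring: a radial rib 8 mm wide, 5.5 mm high on the ring's top face, 25 mm from the axis; this point is the middle of its top, 96.5 mm above the counter. It turns with the ring.
- locked_mark (a point): Middle of the locked mark, a raised radial bar 20 x 8 x 3.5 mm on the dock's top, 45 mm from the ring's axis, at -1.7 rad from the dock's x axis (the open stud is at +1.7 rad).
- bolt_tip (a point): Tip of the hidden lock bolt, 8 x 6 mm, inside the dock 36 mm above the counter. The ring drives it to the dock's +y, 6 mm per rad; from about 1.3 rad on it crosses the slot through the blade's window if the scraper is home. If the blade is not down, or the ring is turned first, bolt and blade block each other.
- tongs: Wooden tongs lying on the counter, about 280 x 50 x 16 mm. To be left alone. Origin: middle of the underside.
- ladle: Stainless ladle lying on the counter, about 340 mm long, bowl 84 mm across and 32 mm high. To be left alone. Origin: on the counter under the handle, 95 mm from the bowl's centre, which lies towards +x.
- bowls: Nested stack of three ceramic pinch bowls, 110 mm across and 83 mm high. To be left alone. Origin: centre of the underside.
- jar: Smoked glass jar with wire latch, 96 mm across, 135 mm high. To be left alone. Origin: centre of the underside.
- mill: Turned wooden pepper mill, 56 mm across, 135 mm high. To be left alone. Origin: centre of the underside.
- oil: Green glass oil bottle, 64 mm across, 200 mm high. To be left alone. Origin: centre of the underside.
- brush: Brush, 220 mm long, lying on the counter. To be left alone. Origin: middle of the underside.
Mind the look-alikes: they are no part of the job. What is shaped like the scraper but purple is not meant. Of the things shaped like the dock, the wooden one is meant.

How it is judged:
By the outcome, as a careful person would: the job done as asked, in the order asked, and still so for the second after the job is handed in, with the robot touching nothing.
It also fails if it takes over 66 s, if anything falls off the work surface, if the arm or the gripper's body presses on something with over 40 N, if the wrist force passes 120 N, or if a joint passes its speed limit or range.

### The arm

A 6-joint arm with a two-finger parallel gripper is mounted at the origin on the work surface. World frame = base frame: x ahead of the robot, y to its left, z up, the work surface at z = 0. Lengths are in mm, angles in rad, forces in N, time in s.
With the tool pointing down it reaches from about 300 to 775 mm from the base axis. Payload 14.6 kg.
Tool frame: the origin (TCP) lies midway between the tips of the shut fingers; the grasp point (between the pads) lies 19 mm behind it (grip_depth is the distance from the TCP to the grasp point, in mm); z points along the fingers, y is the direction in which the jaws open and shut (so a half turn about z gives the same grasp; the last joint's range is limited). The gripper opens to 94 mm and grips with 3 to 60 N. Pads are 16 mm wide; open, the fingers measure 119 mm over their backs; the gripper's body (75 mm by 177 mm) begins 78 mm behind the grasp point.
Start: joints at [1.216, 0.3, 1.521, -0, 1.321, -0.067], TCP at [156.111, 527.369, 205.446] pointing down, gripper open.
Joint ranges: [-3.03, 3.03], [-0.79, 2.21], [0.23, 2.52], [-1.04, 4.18], [0, 3.07], [-2.55, 2.55]. Speed limits (rad/s): [2.22, 2.22, 2.57, 3.14, 3.14, 3.14].

### API

Orientations are given as [roll, pitch, yaw] about the fixed x, y, z axes, in that order (R = Rz(yaw) Ry(pitch) Rx(roll)).
In Python, from cell import read_state, camera, camera_info, sign_off, grip_depth gives the robot as it stands.
- The arm moves only by the tool drive_tool, never from a script. Its argument "motion" is one flat list of numbers, 4 for each row, row after row: the shift along the tool's x, y, z in mm, then the turn about the tool's z in rad. A call has 1 to 8 rows; each row shifts and turns the pose as measured when the row begins, along the tool's axes as they then stand; what a row does not reach is not made up. A row lasts 1/12 s, in which the tool goes at most 41.7 mm and 7.16 degrees, less where a joint would pass 70% of its speed; a pose out of reach is approached as far as the arm can. A call is refused whole if a number of a shift passes 41.7 or a number of a turn 0.125, either way. A call with a gripper value outside its range is refused whole. "jaw" is the closure, from 0 (fully open) to 1 (shut), set as the call begins (left out, the last holds). The fingers move at their own pace and stop on an object; "grip_force" is the grip in N (left out, the last holds). Time passes only in rows, so rows that do not move let the fingers close. It gives the time, the measured TCP pose, the force and the opening at its end, in the units of the state.
- read_state(): the state, without advancing time (a new reading comes with each control period).
- camera(name): name is "side" or "top" or "wrist"; returns the picture (400x640x3 uint8, red, green, blue); there is no depth.
- camera_info(name): a dict with "fovy" (degrees; the focal length in pixels is half the picture's height over the tangent of half this angle, whatever the lens; pixels are square), "cx", "cy" (the principal point, pixels), "camera_from_world" (4x4, takes a point from world to camera coordinates). Camera axes: x right, y up, looking along -z (the intrinsics and any distortion apply to the point x, -y, -z); pixel columns grow to the right and rows downward; lengths in mm; the calibration is good to about 2 mm. The wrist camera is an equidistant fisheye: a pixel r from the principal point sees the ray r / f radians off the axis. A picture is of the moment at which its call begins: read the wrist's pose just before it. camera_info takes no time and is no camera call; for the wrist camera it gives the pose at the moment of the call.
- sign_off(): hands the job in, once; it reports no verdict.
The state is a dict: "clock": time; "joints": joint angles; "qd": joint speeds; "effort": joint torques, N m; "eef_pos": TCP position; "eef_rot": TCP orientation; "wrist_force": force on the tool from outside, world axes, zero at the start; "moment": the same for the moment, N m; "finger_gap": finger opening in mm.
Only numpy, scipy, OpenCV 4.12 (cv2) and the standard library are available. Lean on these libraries where they do the work, as an engineer would, in place of code of your own. Each camera call takes 0.05 s, during which the arm holds its last target. There are 200 camera calls.

## Working session

There is one attempt and no reset: what is moved stays moved. The work goes in short steps, Python scripts to look and compute and a tool call to move; the robot and the scene stay as the last step left them, time stands still between calls to the robot, and variables do not carry over. Pictures are saved under pics/ and viewed, on a budget of 10 in all, crops included, one or two more only if the job needs it, and the job is handed in when it is done.

Besides the shell and the picture viewer there is one more tool, called after "Call:" as name(argument=value, ...) on one line, values as JSON. drive_tool: Moves the arm, as the interface text tells. Its arguments: {"type":"object","properties":{"motion":{"type":"array","items":{"type":"number"}},"jaw":{"type":"number"},"grip_force":{"type":"number"}},"required":["motion"]}

```bash
mkdir -p pics; ls; cat > h.py <<'E'
import numpy as np, cv2
from cell import *
def snap(n,f):
    im=camera(n); cv2.imwrite(f'pics/{f}.png',im[:,:,::-1]); return im
E
python3 - <<'E'
from h import *
s=read_state(); print(s, grip_depth)
for n in('top','side','wrist'):
    i=camera_info(n); print(n,i)
    snap(n,n+'0')
E
```

```text
pics
{'clock': 0.0, 'joints': array([ 1.21641482e+00,  3.00453395e-01,  1.52157296e+00, -2.89564702e-05,
        1.32069693e+00, -6.66229783e-02]), 'qd': array([-0.0004581 , -0.00188575,  0.00057372, -0.00225844,  0.00049145,
       -0.00131624]), 'effort': array([ 1.09687312e-04, -5.31815422e+01, -3.52723145e+01,  7.08407722e-02,
        2.44256324e-02, -9.28071904e-05]), 'eef_pos': array([156.02410106, 527.13516723, 204.89947546]), 'eef_rot': array([-3.14046266e+00, -4.72854987e-05,  2.85384128e+00]), 'wrist_force': array([-1.00366944,  0.31862728, -0.60566892]), 'moment': array([ 0.06094403, -0.00487167,  0.02067375]), 'finger_gap': 94.1147917814498} 18.8
top {'fovy': 48.05374663005425, 'cx': 327.54782547219725, 'cy': 185.1894137847193, 'camera_from_world': array([[ 2.64021959e-02, -9.99623737e-01, -7.43702913e-03,
        -2.56289715e+01],
       [ 9.95172148e-01,  2.55796761e-02,  9.47527086e-02,
        -5.75551482e+02],
       [-9.45268198e-02, -9.90280384e-03,  9.95473061e-01,
        -1.19967391e+03],
       [ 0.00000000e+00,  0.00000000e+00,  0.00000000e+00,
         1.0000
[... 209 characters left out ...]
  [ 5.35710727e-02, -7.38747235e-01,  6.71850179e-01,
        -1.09471470e+02],
       [-5.88822499e-02,  6.69308574e-01,  7.40647631e-01,
        -1.27386289e+03],
       [ 0.00000000e+00,  0.00000000e+00,  0.00000000e+00,
         1.00000000e+00]])}
wrist {'fovy': 65.70646984690485, 'cx': 321.99636682974483, 'cy': 203.98632055857576, 'camera_from_world': array([[ 2.83765757e-01,  9.58892713e-01, -1.32653010e-03,
        -5.49220729e+02],
       [-9.28388211e-01,  2.74391848e-01, -2.50608147e-01,
         2.56195778e+01],
       [-2.39942337e-01,  7.23455454e-02,  9.68087701e-01,
        -3.89759960e+02],
       [ 0.00000000e+00,  0.00000000e+00,  0.00000000e+00,
         1.00000000e+00]])}
```

View pics/top0.png

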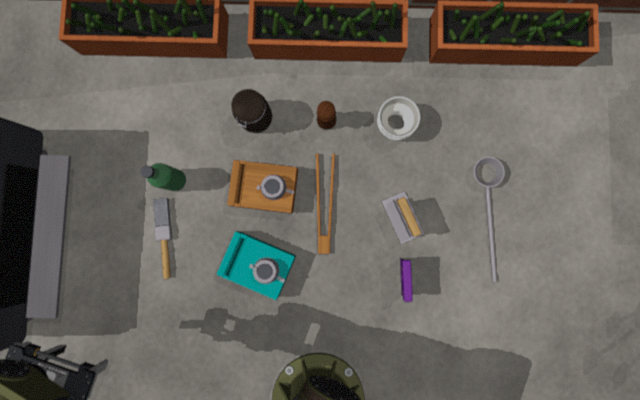

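View pics/side0.png

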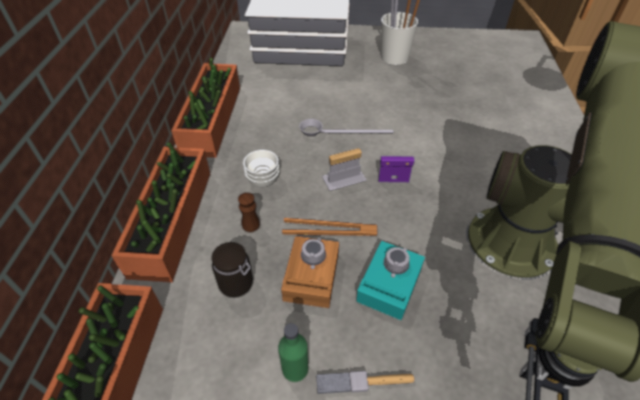

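The top view shows two scraper-shaped things: the wooden-handled one in the steel stand at (408,216), and a purple one at (406,280), which isn't meant. There are two docks: the wooden one at (263,187), and a teal one at (257,266), which isn't meant. The wooden dock's slot is on the left at (236,184) and its ring is at (272,187). The brush handle at (166,258) and the tongs are also wood-coloured.

I'll check the choice in a close crop and measure it.

```bash
cat >> h.py <<'E'
def rays(n,px,info=None):
    i=info or camera_info(n); M=i['camera_from_world']; R=M[:3,:3]; o=-R.T@M[:3,3]
    f=200/np.tan(np.radians(i['fovy']/2)); p=np.atleast_2d(np.asarray(px,float))-[i['cx'],i['cy']]
    if n=='wrist':
        r=np.hypot(*p.T)+1e-9; a=r/f; d=np.c_[p[:,0]/r*np.sin(a),-p[:,1]/r*np.sin(a),-np.cos(a)]
    else: d=np.c_[p[:,0]/f,-p[:,1]/f,-np.ones(len(p))]
    return o,d@R
def onz(n,px,z,info=None):
    o,d=rays(n,px,info); return o+d*((z-o[2])/d[:,2])[:,None]
def pix(n,P,info=None):
    i=info or camera_info(n); M=i['camera_from_world']; c=np.atleast_2d(P)@M[:3,:3].T+M[:3,3]
    f=200/np.tan(np.radians(i['fovy']/2)); x,y,z=c[:,0],-c[:,1],-c[:,2]
    if n=='wrist':
        r=np.hypot(x,y)+1e-9; s=f*np.arctan2(r,z)/r
    else: s=f/z
    return np.c_[x*s+i['cx'],y*s+i['cy']]
E
python3 - <<'E'
from h import *
im=cv2.imread('pics/top0.png'); si=cv2.imread('pics/side0.png')
h=cv2.cvtColor(im,cv2.COLOR_BGR2HSV)
print('hsv dock',h[200,255],h[187,285],'handle',h[215,407],h[225,412])
m=cv2.inRange(h,(8,110,60),(25,255,255))
n,l,st,c=cv2.connectedComponentsWithStats(m)
for k in range(1,n):
    if st[k,4]>60 and st[k,1]>60:
        cn=cv2.findContours((l==k).astype(np.uint8),0,2)[0][0]; r=cv2.minAreaRect(cn); print(st[k],c[k].round(1),r)
        b=cv2.boxPoints(r); 
        for z in (60,110): print(z,onz('top',b,z).round(0).tolist(), onz('top',[r[0]],z).round(1).tolist())
A=cv2.resize(im[150:240,215:310],None,fx=4,fy=4,interpolation=2)
B=cv2.resize(im[170:310,365:440],None,fx=2.57,fy=2.57,interpolation=2)
C=cv2.resize(si[130:200,300:420],None,fx=4,fy=4,interpolation=2)
W=np.zeros((600,800,3),np.uint8);W[:360,:380]=A;W[:360,390:390+B.shape[1]]=B[:360];
w=cv2.imread('pics/wrist0.png'); W[362:600,:380]=cv2.resize(w,(380,238)); C=cv2.resize(C,(400,233));W[362:595,400:800]=C
cv2.imwrite('pics/crop1.png',W)
E
```

```text
hsv dock [ 16 160 164] [165  17  59] handle [ 18 121 175] [ 19 121 177]
[317 102  18  20 253] [325.1 110.6] ((324.75885009765625, 110.36470794677734), (15.944389343261719, 19.306812286376953), 40.60129928588867)
60 [[769.0, 35.0, 60.0], [811.0, 2.0, 60.0], [783.0, -31.0, 60.0], [741.0, 2.0, 60.0]] [[775.9, 2.0, 60.0]]
110 [[756.0, 33.0, 110.0], [796.0, 1.0, 110.0], [769.0, -31.0, 110.0], [730.0, 1.0, 110.0]] [[762.6, 0.9, 110.0]]
[316 154  19 100 706] [323.9 209.7] ((325.0, 203.5), (99.0, 18.0), 90.0)
60 [[656.0, 22.0, 60.0], [657.0, -26.0, 60.0], [395.0, -33.0, 60.0], [393.0, 15.0, 60.0]] [[524.0, -5.5, 60.0]]
110 [[648.0, 20.0, 110.0], [649.0, -26.0, 110.0], [397.0, -32.0, 110.0], [396.0, 13.0, 110.0]] [[521.3, -6.2, 110.0]]
[ 227  160   71   53 2420] [259.9 185.9] ((262.3470764160156, 186.01174926757812), (66.09201049804688, 46.26741409301758), 6.911227226257324)
60 [[513.0, 255.0, 60.0], [637.0, 246.0, 60.0], [620.0, 69.0, 60.0], [497.0, 80.0, 60.0]] [[566.2, 162.6, 60.0]]
110 [[511.0, 243.0, 110.0], [629.0, 235.0, 110.0], [613.0, 66.0, 110.0], [495.0, 76.0, 110.0]] [[561.8, 154.8, 110.0]]
[397 198  24  38 326] [408.5 216.5] ((408.48291015625, 216.54627990722656), (39.670841217041016, 8.66053581237793), 65.224853515625)
60 [[537.0, -194.0, 60.0], [547.0, -215.0, 60.0], [454.0, -259.0, 60.0], [444.0, -239.0, 60.0]] [[495.3, -226.8, 60.0]]
110 [[534.0, -187.0, 110.0], [544.0, -207.0, 110.0], [454.0, -249.0, 110.0], [444.0, -230.0, 110.0]] [[493.8, -218.2, 110.0]]
[161 240   9  38 236] [165.2 259.4] ((165.12759399414062, 258.5310363769531), (37.287418365478516, 6.80972957611084), 85.2363510131836)
60 [[416.0, 427.0, 60.0], [418.0, 409.0, 60.0], [321.0, 395.0, 60.0], [320.0, 412.0, 60.0]] [[368.4, 410.6, 60.0]]
110 [[418.0, 408.0, 110.0], [419.0, 391.0, 110.0], [327.0, 377.0, 110.0], [325.0, 394.0, 110.0]] [[372.3, 392.3, 110.0]]
```

View pics/crop1.png

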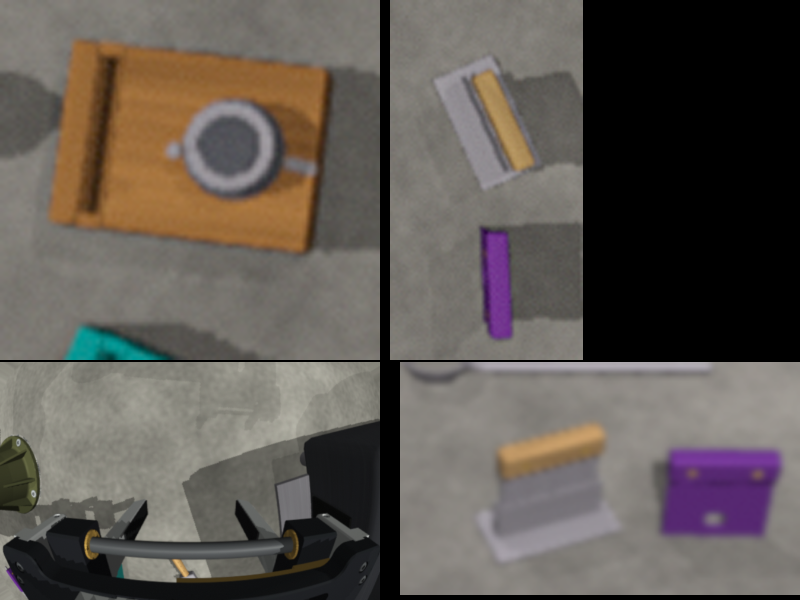

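The crop confirms the choice: the wooden-handled scraper in its steel stand and the wooden dock, with the purple and teal look-alikes left alone. The measured handle (104 x 22) and dock (124 x 177) match the given sizes. Next I'll measure the slot, ring and stud, and plan the approach.

```bash
cat >> h.py <<'E'
def plan(tx,ty,tz,yaw,n,s=None):
    """n rows, tool-frame, from the present pose (tool down)"""
    s=s or read_state(); p=np.array(s['eef_pos']); y=s['eef_rot'][2]; d=(np.array([tx,ty,tz])-p)/n
    dy=(yaw-y)/n; R=[]
    for k in range(n):
        c,sn=np.cos(y),np.sin(y); R.append([c*d[0]+sn*d[1], sn*d[0]-c*d[1], -d[2], -dy]); y+=dy
    R=np.array(R).round(3)
    for k in range(0,n,8): print([float(round(v,1)) if j%4<3 else float(round(v,3)) for j,v in enumerate(R[k:k+8].ravel())])
E
python3 - <<'E'
from h import *
# crop1 px -> image px (dock crop 4x, pixel-centre shift)
f=lambda u,v:((u+.5)/4-.5+215,(v+.5)/4-.5+150)
P={'dockTL':(75,43,60),'TR':(328,70,60),'BR':(307,250,60),'BL':(50,221,60),'slot_t':(110,58,60),'slot_b':(89,210,60),'post':(231,147,94),'bar':(302,168,63),'stud':(173,150,64)}
for k,(u,v,z) in P.items(): print(k,onz('top',[f(u,v)],z).round(1)[0])
plan(494,-218,215,0.446,22)
E
```

```text
dockTL [633.2 243.1  60. ]
TR [619.3  73.   60. ]
BR [498.8  82.9  60. ]
BL [513.6 254.2  60. ]
slot_t [623.7 219.2  60. ]
slot_b [521.6 228.6  60. ]
post [562.9 131.3  94. ]
bar [552.9  87.8  63. ]
stud [562.6 173.8  64. ]
[-24.3, -28.1, -0.5, 0.109, -27.3, -25.3, -0.5, 0.109, -29.9, -22.2, -0.5, 0.109, -32.1, -18.8, -0.5, 0.109, -34.0, -15.1, -0.5, 0.109, -35.4, -11.3, -0.5, 0.109, -36.4, -7.4, -0.5, 0.109, -37.0, -3.4, -0.5, 0.109]
[-37.2, 0.7, -0.5, 0.109, -36.9, 4.7, -0.5, 0.109, -36.2, 8.7, -0.5, 0.109, -35.0, 12.6, -0.5, 0.109, -33.4, 16.4, -0.5, 0.109, -31.4, 19.9, -0.5, 0.109, -29.0, 23.2, -0.5, 0.109, -26.3, 26.3, -0.5, 0.109]
[-23.3, 29.0, -0.5, 0.109, -20.0, 31.4, -0.5, 0.109, -16.4, 33.4, -0.5, 0.109, -12.7, 35.0, -0.5, 0.109, -8.8, 36.1, -0.5, 0.109, -4.8, 36.9, -0.5, 0.109]
```

Call:
drive_tool(motion=[-24.3,-28.1,-0.5,0.109,-27.3,-25.3,-0.5,0.109,-29.9,-22.2,-0.5,0.109,-32.1,-18.8,-0.5,0.109,-34.0,-15.1,-0.5,0.109,-35.4,-11.3,-0.5,0.109,-36.4,-7.4,-0.5,0.109,-37.0,-3.4,-0.5,0.109], jaw=0, grip_force=30)

```text
clock: 0.82
eef_pos: [276.4, 247.2, 206.0]
eef_rot: [-3.137, 0.003, 1.954]
wrist_force: [1.3, -0.7, -0.2]
finger_gap: 94.1
```

Call:
drive_tool(motion=[-37.2,0.7,-0.5,0.109,-36.9,4.7,-0.5,0.109,-36.2,8.7,-0.5,0.109,-35.0,12.6,-0.5,0.109,-33.4,16.4,-0.5,0.109,-31.4,19.9,-0.5,0.109,-29.0,23.2,-0.5,0.109,-26.3,26.3,-0.5,0.109])

```text
clock: 1.48
eef_pos: [388.7, -43.7, 212.1]
eef_rot: [3.139, 0.003, 1.038]
wrist_force: [1.7, 0.3, 0.2]
finger_gap: 94.1
```

```bash
python3 - <<'E'
from h import *
s=read_state();print(s['clock'],s['eef_pos'],s['eef_rot'],s['joints'])
plan(494,-218,215,0.446,12)
E
```

```text
1.4833 [388.70556077 -43.65294581 212.09367848] [3.13867779e+00 3.02118096e-03 1.03823181e+00] [-0.20290041 -0.07139121  1.91888672 -0.00395445  1.29231932  0.33074336]
[-8.1, 14.9, -0.2, 0.049, -7.3, 15.3, -0.2, 0.049, -6.6, 15.7, -0.2, 0.049, -5.8, 16.0, -0.2, 0.049, -5.0, 16.2, -0.2, 0.049, -4.2, 16.5, -0.2, 0.049, -3.4, 16.6, -0.2, 0.049, -2.5, 16.8, -0.2, 0.049]
[-1.7, 16.9, -0.2, 0.049, -0.9, 17.0, -0.2, 0.049, -0.0, 17.0, -0.2, 0.049, 0.8, 17.0, -0.2, 0.049]
```

Call:
drive_tool(motion=[-16,12,0,0.074,-15,14,0,0.074,-14,15,0,0.074,-14,15,0,0.074,-13,16,0,0.074,-12,18,0,0.074,-11,19,0,0.074,-10,19,0,0.074])

```text
clock: 2.15
eef_pos: [399.9, -222.5, 211.7]
eef_rot: [3.139, 0.002, 0.407]
wrist_force: [-0.6, 0.3, -0.2]
finger_gap: 93.9
```

```bash
python3 - <<'E'
from h import *
plan(435,-246,215,0.446,6)
E
```

```text
[3.8, 5.9, -0.6, -0.006, 3.8, 5.9, -0.6, -0.006, 3.7, 6.0, -0.6, -0.006, 3.7, 6.0, -0.6, -0.006, 3.7, 6.0, -0.6, -0.006, 3.6, 6.0, -0.6, -0.006]
```

Call:
drive_tool(motion=[6,10,-1,-0.013,6,10,-1,-0.013,5,9,-1,-0.013,5,8,0,0,0,0,0,0])

```text
clock: 2.57
eef_pos: [435.1, -252.6, 213.4]
eef_rot: [3.141, 0.004, 0.437]
wrist_force: [-0.4, -0.3, 0.4]
finger_gap: 93.9
```

```bash
python3 - <<'E'
from h import *
i=camera_info('wrist'); s=read_state(); im=snap('wrist','w1'); print(s['eef_pos'],s['eef_rot'])
h=cv2.cvtColor(im,cv2.COLOR_RGB2HSV); m=cv2.inRange(h,(10,70,80),(28,255,255))
n,l,st,c=cv2.connectedComponentsWithStats(m)
for k in range(1,n):
    if st[k,4]>300:
        r=cv2.minAreaRect(cv2.findContours((l==k).astype(np.uint8),0,2)[0][0]);b=cv2.boxPoints(r)
        print(st[k],c[k].round(1),onz('wrist',b,110,i).round(1).tolist(),onz('wrist',[r[0]],110,i).round(1))
print(pix('wrist',[[494,-218,110]],i), pix('wrist',[[494,-218,6]],i))
E
```

```text
[ 435.08635058 -252.58599084  213.44138893] [3.14065048 0.00381061 0.43698781]
[  43    0   79   45 1812] [83.  19.2] [[508.8, 181.4, 110.0], [561.2, 177.8, 110.0], [539.3, 32.3, 110.0], [495.4, 34.6, 110.0]] [[524.6  96.5 110. ]]
[ 134    0   82  146 2019] [165.3  79.3] [[415.5, -33.3, 110.0], [578.3, -38.4, 110.0], [573.5, -75.6, 110.0], [416.5, -72.2, 110.0]] [[496.3 -60.3 110. ]]
[ 304   77   25  111 2590] [316.1 132. ] [[533.7, -188.9, 110.0], [542.7, -208.4, 110.0], [451.2, -251.3, 110.0], [441.8, -231.1, 110.0]] [[ 492.6 -219.9  110. ]]
[478 282  25  50 620] [492.7 306.7] [[425.4, -452.4, 110.0], [438.3, -483.2, 110.0], [379.9, -541.9, 110.0], [367.6, -505.4, 110.0]] [[ 404.4 -493.1  110. ]]
[[314.75332466 129.69723006]] [[316.59795212 128.25895919]]
```

View pics/w1.png

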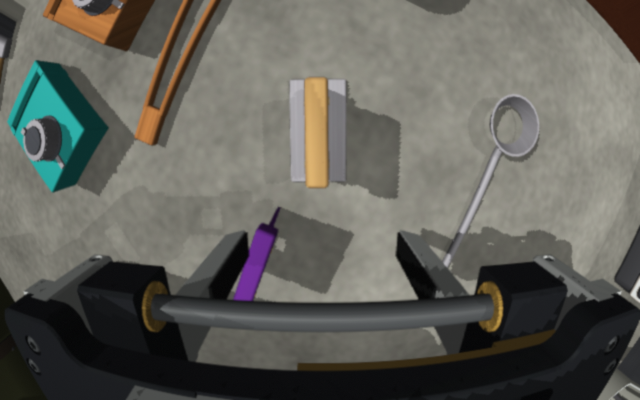

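The wrist view shows the handle at (316,132), lined up with its stand. The ray lands at (492.6, -219.9) with yaw 0.43, within 2.5 mm of the top view. The purple one, around (255,262), is clear of the fingers.

```bash
python3 - <<'E'
from h import *
plan(492.6,-220,150,0.433,4)
E
```

```text
[16.5, -1.1, 15.8, 0.001, 16.5, -1.1, 15.8, 0.001, 16.5, -1.2, 15.8, 0.001, 16.5, -1.2, 15.8, 0.001]
```

Call:
drive_tool(motion=[16.5,-1,10,0.001,16.5,-1,10,0.001,16.5,-1,12,0.001,16,-1.5,12,0.001,0,0,0,0])

```text
clock: 3.03
eef_pos: [491.7, -218.3, 168.0]
eef_rot: [3.14, 0.004, 0.431]
wrist_force: [-0.4, 0.4, 0.7]
finger_gap: 94.2
```

```bash
python3 - <<'E'
from h import *
plan(492.6,-220,79,0.433,5)
E
```

```text
[0.0, 0.4, 17.8, -0.0, 0.0, 0.4, 17.8, -0.0, 0.0, 0.4, 17.8, -0.0, 0.0, 0.4, 17.8, -0.0, 0.0, 0.4, 17.8, -0.0]
```

Call:
drive_tool(motion=[0,0.5,18,0,0,0.5,18,0,0,0.5,18,0,0,0.5,18,0,0,0,17,0,0,0,0,0])

```text
clock: 3.53
eef_pos: [489.4, -219.7, 78.8]
eef_rot: [3.139, 0.003, 0.434]
wrist_force: [0.1, 0.2, 0.4]
finger_gap: 94.0
```

Call:
drive_tool(motion=[0,0,0,0,0,0,0,0,0,0,0,0,0,0,0,0,0,0,0,0,0,0,0,0,0,0,0,0,0,0,0,0], jaw=1, grip_force=40)

```text
clock: 4.2
eef_pos: [490.0, -220.9, 85.1]
eef_rot: [3.133, -0.001, 0.434]
wrist_force: [0.4, 0.1, 0.1]
finger_gap: 44.0
```

Call:
drive_tool(motion=[0,0,2,0,0,0,2,0,0,0,1,0,0,0,1,0,0,0,0.5,0,0,0,0.5,0])

```text
clock: 4.7
eef_pos: [490.3, -220.9, 79.5]
eef_rot: [3.133, -0.001, 0.434]
wrist_force: [-3.7, 1.5, 7.8]
finger_gap: 21.7
```

```bash
python3 - <<'E'
from h import *
for k in range(4):
    s=read_state(); print(s['clock'],s['eef_pos'],s['finger_gap'],s['wrist_force'])
E
```

```text
4.7 [ 490.29129501 -220.94436571   79.52684808] 21.678749291016384 [-3.73238098  1.54519535  7.75851081]
4.7 [ 490.29129501 -220.94436571   79.52684808] 21.678749291016384 [-3.73238098  1.54519535  7.75851081]
4.7 [ 490.29129501 -220.94436571   79.52684808] 21.678749291016384 [-3.73238098  1.54519535  7.75851081]
4.7 [ 490.29129501 -220.94436571   79.52684808] 21.678749291016384 [-3.73238098  1.54519535  7.75851081]
```

Gripped: the gap is 21.7 mm on the 22 mm handle. Lifting straight up.

Call:
drive_tool(motion=[0,0,-10,0,0,0,-14,0,0,0,-16,0,0,0,-18,0,0,0,-18,0,0,0,-18,0,0,0,-18,0,0,0,-12,0])

```text
clock: 5.37
eef_pos: [487.7, -219.2, 207.4]
eef_rot: [3.139, 0.004, 0.434]
wrist_force: [-0.5, -0.1, -1.0]
finger_gap: 21.7
```

```bash
python3 - <<'E'
from h import *
s=read_state(); print(s['wrist_force'],s['finger_gap'],s['joints'])
yaw=-0.088
plan(500,100,250,yaw,14)
E
```

```text
[-0.52519756 -0.14499925 -0.98164319] 21.65903103575934 [-0.48834857  0.26485778  1.56123879 -0.00524311  1.31602266  0.64930139]
[10.4, -20.3, -3.0, 0.037, 9.6, -20.7, -3.0, 0.037, 8.8, -21.0, -3.0, 0.037, 8.1, -21.3, -3.0, 0.037, 7.3, -21.6, -3.0, 0.037, 6.4, -21.9, -3.0, 0.037, 5.6, -22.1, -3.0, 0.037, 4.8, -22.3, -3.0, 0.037]
[4.0, -22.5, -3.0, 0.037, 3.1, -22.6, -3.0, 0.037, 2.3, -22.7, -3.0, 0.037, 1.4, -22.8, -3.0, 0.037, 0.6, -22.8, -3.0, 0.037, -0.3, -22.8, -3.0, 0.037]
```

Call:
drive_tool(motion=[10,-25,-3,0.037,10,-25,-3,0.037,10,-26,-3,0.037,9,-26,-3,0.037,8,-26,-3,0.037,7,-26,-3,0.037,6,-27,-3,0.037,5,-27,-3,0.037])

```text
clock: 6.03
eef_pos: [487.4, 3.8, 236.2]
eef_rot: [3.135, 0.001, 0.118]
wrist_force: [0.6, -0.1, -1.1]
finger_gap: 21.8
```

Call:
drive_tool(motion=[2,-27,-3,0.037,1,-27,-3,0.037,0,-27,-3,0.037,-1,-27,-3,0.037,-2,-27,-3,0.037,-2,-27,-3,0.037,-2,-15,0,0,-2,-8,0,0])

```text
clock: 6.7
eef_pos: [477.2, 201.9, 256.9]
eef_rot: [3.136, -0.001, -0.115]
wrist_force: [-0.1, 0.4, -2.2]
finger_gap: 22.1
```

```bash
python3 - <<'E'
from h import *
plan(490,180,245,-0.088,4)
E
```

```text
[3.8, 5.1, 3.0, -0.007, 3.8, 5.1, 3.0, -0.007, 3.7, 5.1, 3.0, -0.007, 3.7, 5.1, 3.0, -0.007]
```

Call:
drive_tool(motion=[2,4,0,-0.01,1,4,0,-0.01,0,0,0,0,0,0,0,0])

```text
clock: 7.03
eef_pos: [478.9, 192.5, 256.9]
eef_rot: [3.135, 0.0, -0.091]
wrist_force: [0.1, 0.2, -2.3]
finger_gap: 21.5
```

```bash
python3 - <<'E'
from h import *
import json
i=camera_info('wrist'); s=read_state(); im=snap('wrist','w2'); print(s['eef_pos'],s['eef_rot'])
snap('top','t2'); snap('side','s2')
i['camera_from_world']=i['camera_from_world'].tolist(); json.dump(i,open('w2.json','w'))
E
```

```text
[478.90401052 192.52837783 256.92640979] [ 3.13504549e+00  3.92889399e-04 -9.06809875e-02]
```

View pics/w2.png

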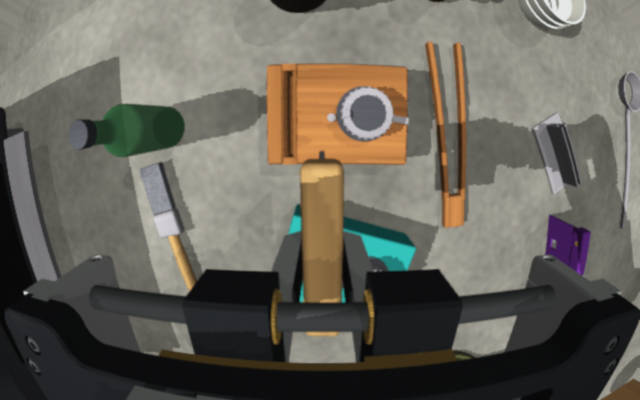

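```bash
python3 - <<'E'
from h import *
import json
i=json.load(open('w2.json')); i['camera_from_world']=np.array(i['camera_from_world'])
im=cv2.imread('pics/w2.png'); g=cv2.cvtColor(im,cv2.COLOR_BGR2GRAY); hs=cv2.cvtColor(im,cv2.COLOR_BGR2HSV)
print('row115',g[115,258:310].tolist()); print('col290',g[58:76,290].tolist(),g[155:170,290].tolist()); print('col280',g[58:70,280].tolist(),g[155:172,280].tolist())
print('col322 handle', hs[145:175,312].tolist())
m=cv2.inRange(hs,(5,100,70),(25,255,255)); m[:, 418:]=0; m[158:]=0; m[:,:250]=0
c=max(cv2.findContours(m,0,2)[0],key=cv2.contourArea)
W=onz('wrist',c[:,0,:],60,i)
r=cv2.minAreaRect(W[:,:2].astype(np.float32)); print('dock rect z60',r,cv2.boxPoints(r).round(1).tolist())
# post disc
mp=((g<105)&(hs[...,1]<60)).astype(np.uint8); k=np.zeros_like(mp);k[85:140,340:395]=mp[85:140,340:395]
c=max(cv2.findContours(k,0,2)[0],key=cv2.contourArea); (x,y),rr=cv2.minEnclosingCircle(c); M=cv2.moments(c); print('post',x,y,rr,M['m10']/M['m00'],M['m01']/M['m00'],onz('wrist',[(x,y),(M['m10']/M['m00'],M['m01']/M['m00'])],94,i).round(1).tolist())
for n,p,z in(('bar',(399,121),63.5),('stud',(332,119),64)): print(n,onz('wrist',[p],z,i).round(1))
print(onz('wrist',[(321,160)],287,i))
B=np.zeros((600,800,3),np.uint8); B[:600,:]=cv2.resize(im[55:175,255:415],(800,600),interpolation=2); cv2.imwrite('pics/w2c.png',B)
E
```

```text
row115 [92, 90, 99, 122, 138, 142, 141, 139, 140, 144, 146, 147, 146, 145, 144, 145, 144, 143, 142, 142, 142, 140, 133, 114, 101, 89, 78, 74, 67, 53, 46, 52, 69, 83, 102, 121, 124, 119, 118, 132, 146, 151, 151, 152, 152, 151, 152, 152, 153, 153, 153, 153]
col290 [154, 155, 155, 156, 155, 151, 144, 141, 141, 141, 138, 128, 99, 58, 40, 38, 40, 46] [42, 60, 100, 128, 141, 143, 143, 144, 144, 146, 147, 149, 151, 152, 153]
col280 [150, 149, 149, 148, 146, 139, 117, 114, 124, 127, 127, 127] [135, 135, 136, 136, 137, 136, 134, 123, 113, 125, 142, 147, 148, 147, 147, 145, 143]
col322 handle [[14, 158, 218], [14, 157, 216], [14, 158, 214], [14, 158, 215], [14, 157, 217], [14, 158, 218], [14, 158, 218], [14, 158, 216], [14, 159, 213], [14, 161, 209], [14, 160, 207], [14, 160, 207], [14, 160, 198], [14, 158, 166], [15, 151, 118], [16, 137, 84], [17, 132, 77], [17, 133, 88], [17, 133, 117], [17, 133, 148], [18, 131, 171], [18, 130, 187], [18, 129, 198], [18, 127, 206], [18, 126, 214], [18, 125, 220], [18, 124, 224], [19, 124, 226], [19, 124, 227], [19, 124, 226]]
dock rect z60 ((567.94677734375, 164.2315673828125), (171.93252563476562, 114.62096405029297), 84.72000885009766) [[503.0, 83.9000015258789], [617.0999755859375, 73.4000015258789], [632.9000244140625, 244.60000610351562], [518.7999877929688, 255.10000610351562]]
post 367.79998779296875 112.5999984741211 17.366744995117188 367.64682080924854 112.55895953757225 [[561.1, 133.4, 94.0], [561.1, 133.5, 94.0]]
bar [[549.7  90.9  63.5]]
stud [[557.4 172.   64. ]]
[[534.4049201  187.95661651 287.        ]]
```

View pics/w2c.png

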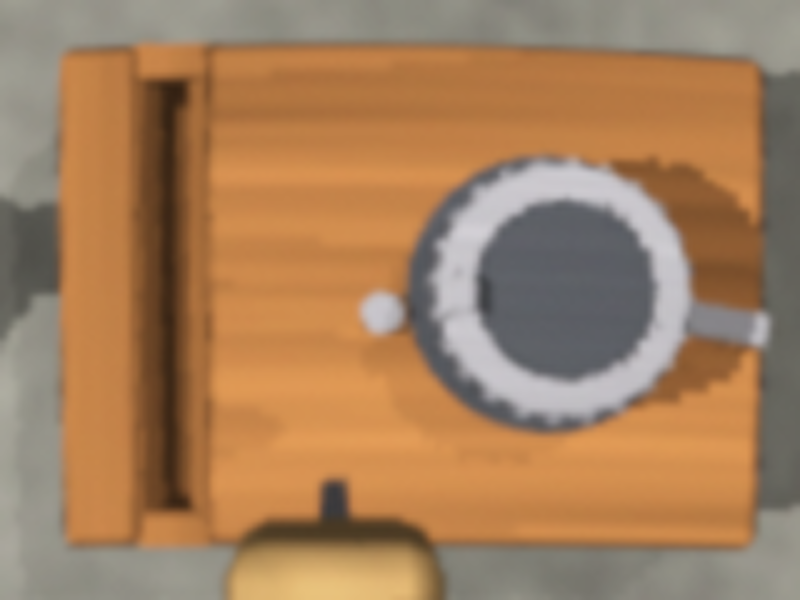

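```bash
python3 - <<'E'
from h import *
import json
i=json.load(open('w2.json')); i['camera_from_world']=np.array(i['camera_from_world'])
im=cv2.imread('pics/w2.png'); g=cv2.cvtColor(im,cv2.COLOR_BGR2GRAY)
print('col321/322',g[144:164,321].tolist(),g[144:164,322].tolist(),'row155',g[155,314:330].tolist())
E_=onz('wrist',[(289.4,70),(289.4,157),(282.4,113),(296.4,113)],60,i); print(E_.round(1), E_[:2].mean(0), np.linalg.norm(E_[0]-E_[1]),np.linalg.norm(E_[3]-E_[2]))
t=np.array([478.9,192.5]); x=np.array([np.cos(-.091),np.sin(-.091)]); y=np.array([x[1],-x[0]])
for n,p,z in(('blade lowcorner',(321.8,151),183.4),('handle end top',(321,160.5),287.4),('handle end low',(321,159.5),261.4)):
    q=onz('wrist',[p],z,i)[0,:2]-t; print(n,q@x,q@y)
E
```

```text
col321/322 [166, 162, 159, 158, 158, 153, 132, 92, 65, 60, 60, 60, 59, 59, 58, 58, 59, 61, 69, 92] [165, 161, 159, 159, 158, 153, 132, 93, 67, 61, 60, 59, 59, 59, 58, 59, 59, 60, 69, 91] row155 [152, 152, 151, 149, 132, 91, 64, 60, 59, 66, 97, 138, 150, 150, 150, 150]
[[622.4 217.1  60. ]
 [516.4 227.3  60. ]
 [570.7 230.3  60. ]
 [568.8 213.5  60. ]] [569.40880524 222.19944191  60.        ] 106.50415527261016 16.883599319538487
blade lowcorner 51.474403627716505 0.5118582951879403
handle end top 55.49165036561209 -0.520902715251766
handle end low 53.10703607020036 -0.4250624568743335
```

```bash
python3 - <<'E'
from h import *
plan(568,222.3,165,-0.094,8)
E
```

```text
[10.8, -4.7, 11.5, 0.0, 10.8, -4.7, 11.5, 0.0, 10.8, -4.7, 11.5, 0.0, 10.8, -4.7, 11.5, 0.0, 10.7, -4.7, 11.5, 0.0, 10.7, -4.7, 11.5, 0.0, 10.7, -4.7, 11.5, 0.0, 10.7, -4.7, 11.5, 0.0]
```

Call:
drive_tool(motion=[15,-7,8,0,15,-7,8,0,15,-7,10,0,14,-6,12,0,14,-6,12,0,12,-5,14,0,0,0,10,0,0,0,6,0])

```text
clock: 7.85
eef_pos: [572.0, 221.2, 175.5]
eef_rot: [3.137, -0.004, -0.095]
wrist_force: [0.2, -0.7, -2.8]
finger_gap: 21.8
```

```bash
python3 - <<'E'
from h import *
plan(568,222.3,152,-0.094,3)
E
```

```text
[-1.4, -0.2, 7.8, -0.0, -1.4, -0.2, 7.8, -0.0, -1.4, -0.2, 7.8, -0.0]
```

Call:
drive_tool(motion=[-2,-0.5,9,0,-1.5,-0.5,8,0,-0.5,0,5,0,0,0,0,0,0,0,0,0,0,0,0,0])

```text
clock: 8.35
eef_pos: [565.7, 221.8, 152.0]
eef_rot: [3.137, -0.003, -0.095]
wrist_force: [-0.4, -0.0, -2.7]
finger_gap: 21.5
```

```bash
python3 - <<'E'
from h import *
s=read_state(); print(s['eef_pos'],s['eef_rot'],s['wrist_force'])
sd=snap('side','s3'); t=snap('top','t3'); w=snap('wrist','w3')
P=pix('side',[[569,222,90]])[0]; print(P)
A=sd[215:315,260:360]; A=cv2.resize(A,(500,500),interpolation=2)
W=np.zeros((600,800,3),np.uint8);W[:500,:500]=A; W[:300,500:]=cv2.resize(t[140:240,205:305],(300,300),interpolation=2); W[300:600,500:]=cv2.resize(w[60:300,200:440],(300,300))
cv2.imwrite('pics/c3.png',W[:,:,::-1])
E
```

```text
[565.711782   221.76323744 151.97019764] [ 3.13675946 -0.00345099 -0.09531706] [-0.36501773 -0.00728887 -2.66715479]
[306.96498115 276.13334261]
```

View pics/c3.png

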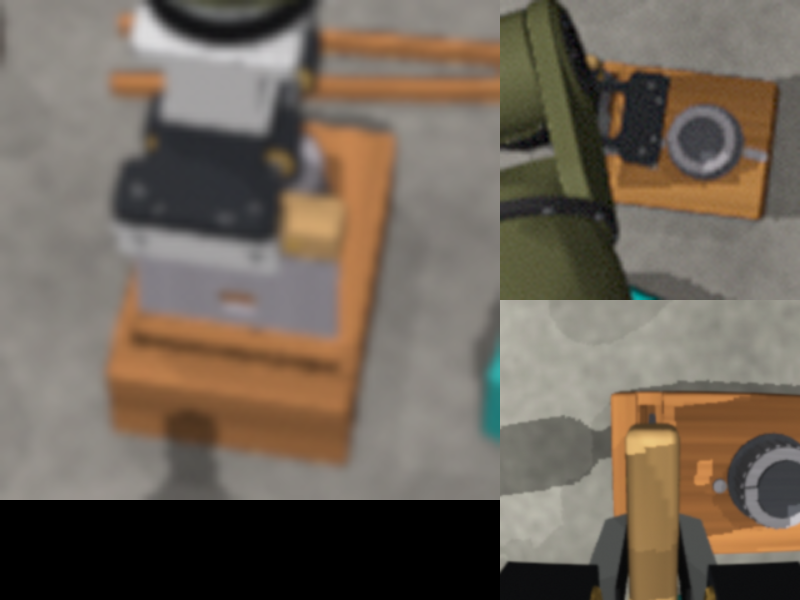

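```bash
python3 - <<'E'
from h import *
im=cv2.imread('pics/s3.png'); g=cv2.cvtColor(im,cv2.COLOR_BGR2GRAY).astype(int); h=cv2.cvtColor(im,cv2.COLOR_BGR2HSV)
f=lambda u,v:((u+.5)/5-.5+260,(v+.5)/5-.5+215)
for n,u,v,z in(('bl+',138,312,78.5),('bl-',338,337,78.5),('sl+',131,340,60),('sl-',340,370,60)): print(n,f(u,v),onz('side',[f(u,v)],z).round(1)[0])
for r in (272,275,277,279): print(r,h[r,284:294,1].tolist(),h[r,322:336,1].tolist())
for r in range(280,291): print(r,g[r,280:296].tolist(),g[r,322:334].tolist())
E
```

```text
bl+ (287.2, 277.0) [619.1 220.9  78.5]
bl- (327.2, 282.0) [518.4 227.9  78.5]
sl+ (285.8, 282.6) [623.1 225.9  60. ]
sl- (327.6, 288.6) [516.7 235.4  60. ]
272 [42, 83, 104, 72, 26, 12, 12, 12, 13, 11] [12, 12, 12, 12, 24, 78, 127, 147, 150, 149, 150, 147, 125, 59]
275 [78, 123, 129, 93, 36, 15, 10, 12, 13, 11] [12, 14, 14, 14, 23, 77, 128, 147, 150, 150, 151, 143, 102, 46]
277 [112, 140, 143, 126, 98, 77, 68, 62, 56, 52] [12, 12, 12, 10, 25, 77, 128, 147, 151, 149, 150, 130, 72, 32]
279 [133, 148, 149, 149, 148, 148, 147, 145, 144, 141] [12, 12, 12, 12, 23, 78, 128, 147, 149, 149, 145, 112, 50, 24]
280 [136, 137, 137, 135, 131, 123, 115, 114, 120, 124, 127, 129, 130, 129, 129, 130] [127, 127, 127, 126, 127, 130, 136, 138, 135, 125, 105, 91]
281 [136, 136, 137, 136, 131, 119, 104, 97, 101, 107, 113, 117, 120, 122, 123, 124] [129, 130, 130, 130, 129, 133, 137, 138, 134, 120, 99, 92]
282 [135, 134, 134, 132, 127, 115, 95, 82, 80, 86, 92, 96, 98, 100, 105, 108] [133, 133, 135, 135, 135, 137, 139, 137, 130, 115, 95, 93]
283 [132, 131, 131, 129, 125, 116, 99, 87, 80, 82, 85, 83, 82, 84, 8
[... 355 characters left out ...]
0, 127, 126, 129, 130, 130, 129, 129, 128, 129, 128, 124, 120, 116, 113, 112] [105, 110, 116, 118, 120, 120, 122, 121, 114, 102, 91, 105]
287 [129, 126, 129, 133, 133, 133, 133, 133, 132, 132, 131, 130, 126, 123, 121, 119] [81, 87, 94, 97, 99, 106, 115, 118, 113, 100, 96, 111]
288 [130, 127, 131, 136, 136, 136, 136, 135, 136, 135, 133, 134, 133, 129, 126, 123] [77, 80, 84, 84, 88, 98, 111, 117, 110, 99, 99, 116]
289 [130, 126, 129, 133, 135, 136, 136, 137, 137, 138, 137, 136, 136, 135, 132, 128] [93, 96, 97, 96, 96, 102, 110, 112, 104, 95, 101, 120]
290 [130, 120, 118, 121, 125, 128, 130, 131, 131, 132, 134, 136, 137, 137, 136, 133] [113, 112, 113, 111, 110, 110, 111, 108, 100, 93, 105, 122]
```

Side view: blade centre x is 568.8 and slot centre 569.9, so I need about +1 mm. The wrist view says +2.3, so I'll take +1.7 mm and go down in small steps, watching the force.

Call:
drive_tool(motion=[1,0,6,0,0.7,0,6,0,0.3,0,5,0,0,0,4,0])

```text
clock: 8.83
eef_pos: [568.8, 221.7, 130.6]
eef_rot: [3.138, -0.006, -0.095]
wrist_force: [0.4, -1.0, -2.9]
finger_gap: 21.8
```

```bash
python3 - <<'E'
from h import *
s=read_state(); print(s['eef_pos'],s['eef_rot'],s['wrist_force'],s['moment'])
plan(567.4,222.1,110,-.095,4)
E
```

```text
[568.82949405 221.65362001 130.55678503] [ 3.13788862 -0.00608161 -0.09535663] [ 0.42230867 -0.99548759 -2.8824299 ] [-0.0241108   0.13091635 -0.02887284]
[-0.4, -0.1, 5.1, -0.0, -0.4, -0.1, 5.1, -0.0, -0.4, -0.1, 5.1, -0.0, -0.4, -0.1, 5.1, -0.0]
```

Call:
drive_tool(motion=[-0.8,-0.2,4,0,-0.6,-0.2,4,0,-0.4,0,4,0,-0.3,0,4,0])

```text
clock: 9.17
eef_pos: [566.4, 222.1, 111.9]
eef_rot: [3.137, -0.005, -0.096]
wrist_force: [0.1, -0.0, -1.6]
finger_gap: 21.7
```

Call:
drive_tool(motion=[-0.3,0,4,0,-0.3,0,4,0,-0.3,0,3,0,-0.3,0,3,0])

```text
clock: 9.5
eef_pos: [565.0, 222.1, 96.0]
eef_rot: [3.137, -0.004, -0.095]
wrist_force: [-1.0, 0.2, -1.7]
finger_gap: 21.8
```

Call:
drive_tool(motion=[0.8,0,2.5,0,0.8,0,2.5,0,0.5,0,2,0,0.3,0,1.5,0,0,0,1.5,0,0,0,1.5,0])

```text
clock: 10.0
eef_pos: [568.2, 222.3, 88.5]
eef_rot: [3.138, -0.006, -0.095]
wrist_force: [-7.7, -2.9, 12.9]
finger_gap: 21.7
```

Contact at z 88.5 with 13 N upward, which is the predicted home height. I'll press once more and open part way, because the ring is near a finger.

Call:
drive_tool(motion=[-0.5,0,2,0,-0.3,0,2,0])

```text
clock: 10.17
eef_pos: [568.3, 222.4, 88.5]
eef_rot: [3.139, -0.009, -0.095]
wrist_force: [-8.4, -2.7, 16.2]
finger_gap: 21.7
```

Call:
drive_tool(motion=[0,0,0,0,0,0,0,0,0,0,0,0,0,0,0,0,0,0,0,0], jaw=0.45)

```text
clock: 10.58
eef_pos: [569.4, 222.6, 90.1]
eef_rot: [3.14, -0.012, -0.095]
wrist_force: [1.1, 0.3, 0.2]
finger_gap: 50.4
```

Call:
drive_tool(motion=[0,0,-12,0,0,0,-14,0,0,0,-16,0,0,0,-18,0,0,0,-18,0,0,0,-16,0])

```text
clock: 11.08
eef_pos: [566.7, 222.3, 187.4]
eef_rot: [3.138, -0.006, -0.095]
wrist_force: [-0.4, -0.1, 0.5]
finger_gap: 51.4
```

Call:
drive_tool(motion=[-15,8,-15,0,-18,10,-16,0,-18,10,-16,0,-18,10,-14,0,-14,5,-5,0,0,0,0,0,0,0,0,0])

```text
clock: 11.67
eef_pos: [476.8, 186.6, 265.5]
eef_rot: [-3.141, -0.016, -0.095]
wrist_force: [-0.1, 0.3, -0.7]
finger_gap: 51.8
```

```bash
python3 - <<'E'
from h import *
import json
i=camera_info('wrist'); s=read_state(); print(s['eef_pos'],s['eef_rot'],s['joints'])
w=snap('wrist','w4'); sd=snap('side','s4'); t=snap('top','t4')
i['camera_from_world']=i['camera_from_world'].tolist(); json.dump(i,open('w4.json','w'))
W=np.zeros((600,800,3),np.uint8);W[:400,:500]=cv2.resize(w[0:200,220:470],(500,400),interpolation=2)
W[:300,500:]=cv2.resize(t[140:240,205:305],(300,300),interpolation=2)
W[300:,500:]=cv2.resize(sd[215:315,260:360],(300,300),interpolation=2)
cv2.imwrite('pics/c4.png',W[:,:,::-1])
E
```

```text
[476.76940033 186.55726541 265.53711409] [-3.14122686 -0.01639992 -0.09518445] [ 0.30463363  0.16428461  1.54790038 -0.00612143  1.41416148  1.97152022]
```

View pics/c4.png

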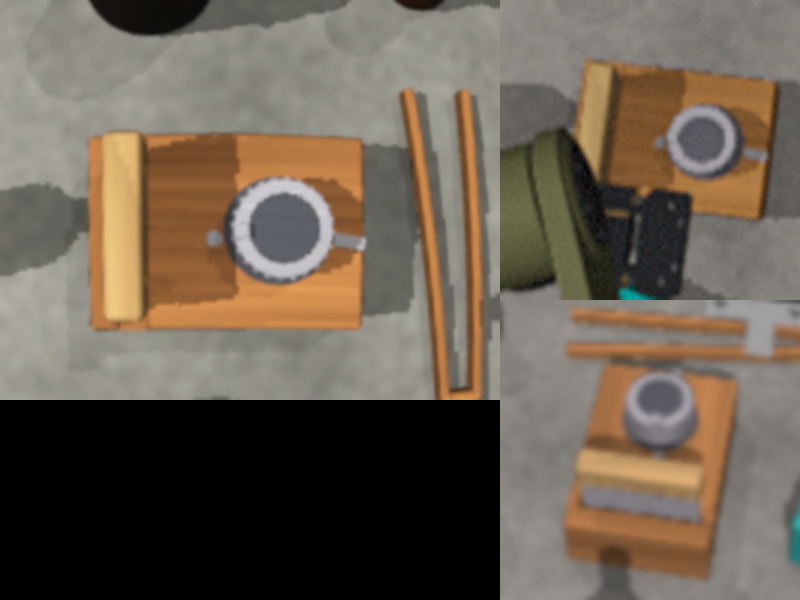

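```bash
cat >> h.py <<'E'
def ringprof(im,info,ax,name='wrist'):
    """mean grey on the ring top by world bearing (deg)"""
    g=cv2.cvtColor(im,cv2.COLOR_RGB2GRAY).astype(np.float32); a=np.radians(np.arange(0,360,4)); out=[]
    for r in (22.5,25,27):
        P=np.c_[ax[0]+r*np.cos(a),ax[1]+r*np.sin(a),np.full(len(a),93.)]; q=pix(name,P,info).astype(np.float32)
        out.append(cv2.remap(g,q[:,0],q[:,1],1)[:,0] if 0 else cv2.remap(g,q[:,0].reshape(-1,1),q[:,1].reshape(-1,1),cv2.INTER_LINEAR)[:,0])
    return np.degrees(a),np.array(out)
E
python3 - <<'E'
from h import *
import json
from scipy.optimize import least_squares
i=json.load(open('w4.json')); i['camera_from_world']=np.array(i['camera_from_world'])
w=cv2.imread('pics/w4.png')[:,:,::-1].copy(); sd=cv2.imread('pics/s4.png')[:,:,::-1].copy()
# handle top height: mid of handle's long top face in both views
hw=cv2.cvtColor(w,cv2.COLOR_RGB2HSV); print(hw[100,281],hw[100,300]); hh=cv2.cvtColor(sd,cv2.COLOR_RGB2HSV)
m=cv2.inRange(hw,(15,80,150),(25,160,255)); n,l,st,c=cv2.connectedComponentsWithStats(m[:,:320]); k=1+np.argmax(st[1:,4]); print(st[k],c[k])
ct=cv2.findContours((l==k).astype(np.uint8),0,2)[0][0]; r=cv2.minAreaRect(ct); print('rect',r)
for z in (119,124,114):
    b=onz('wrist',cv2.boxPoints(r),z,i); print(z,b.mean(0).round(1),np.linalg.norm(b[0]-b[1]).round(1),np.linalg.norm(b[1]-b[2]).round(1))
ms=cv2.inRange(hh,(13,60,150),(25,140,255)); n,l,st,c=cv2.connectedComponentsWithStats(ms[260:300,270:345]); k=1+np.argmax(st[1:,4]); print('side',st[k],c[k]+[270,260],onz('side',[c[k]+[270,260]],119))
g=cv2.cvtColor(w,cv2.COLOR_RGB2GRAY); mp=((g<110)&(hw[...,1]<60)).astype(np.uint8); K=np.zeros_like(mp);K[90:140,340:385]=mp[90:140,340:385]
ct=max(cv2.findContours(K,0,2)[0],key=cv2.contourArea); (x,y),rr=cv2.minEnclosingCircle(ct); ax=onz('wrist',[(x,y)],94,i)[0]; print('post',x,y,rr,ax)
a,o=ringprof(w,i,ax)
for q in range(len(a)): 
    if 40<=a[q]<=150: print(int(a[q]),o[:,q].round().astype(int).tolist(),end=' ')
cv2.imwrite('pics/c5.png',cv2.resize(w[80:150,320:410],(800,622),interpolation=2)[:600,:,::-1])
E
```

```text
[ 18 125 222] [ 13 163 138]
[ 270   65   22   97 1878] [279.92332268 113.1171459 ]
rect ((279.8290100097656, 113.1341552734375), (96.06426239013672, 20.343019485473633), 88.75463104248047)
119 [569.4 222.2 119. ] 21.6 102.6
124 [569.  221.5 124. ] 21.2 101.0
114 [569.7 222.8 114. ] 21.9 104.2
side [ 11   4  47  27 475] [304.96842105 272.47578947] [[572.24003422 230.55425117 119.        ]]
post 361.7513427734375 113.85262298583984 17.044578552246094 [560.95844886 133.43104057  94.        ]
40 [197, 201, 189] 44 [199, 201, 189] 48 [206, 202, 194] 52 [208, 207, 194] 56 [203, 208, 192] 59 [198, 202, 189] 64 [199, 200, 190] 68 [200, 201, 194] 72 [198, 200, 190] 76 [191, 196, 192] 80 [194, 196, 191] 84 [198, 199, 190] 88 [198, 200, 190] 92 [195, 198, 190] 96 [185, 187, 176] 100 [189, 186, 177] 104 [198, 200, 191] 108 [200, 202, 190] 112 [201, 199, 190] 116 [198, 198, 185] 119 [198, 199, 185] 124 [198, 199, 191] 128 [197, 199, 187] 132 [197, 199, 179] 136 [198, 200, 180] 140 [199, 199, 185] 144 [198, 197, 179] 148 [198, 196, 174]
```

View pics/c5.png

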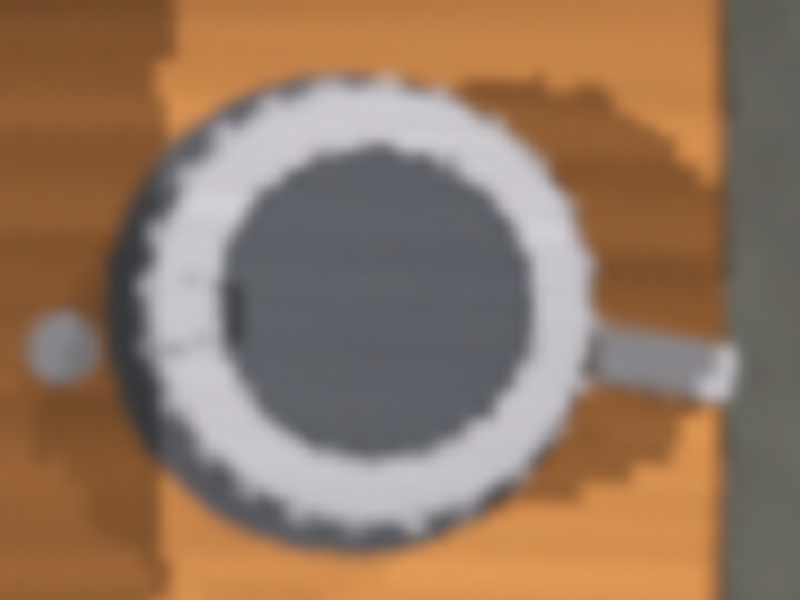

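The wrist view puts the handle centre at (569.4, 222.2), z 119, exactly on the measured slot centre, so it's home. The pointer rib's edges are at bearings 76° and 98°, which makes the collar about 0.08 rad and leaves about 3.3 rad clockwise to turn. The wrist can do that in one grasp if it starts near q6 = -1.75, so I'll wind it back while moving over the ring.

```bash
python3 - <<'E'
from h import *
plan(561,133,200,3.55,31)
E
```

```text
[2.9, 1.5, 2.1, -0.118, 2.7, 1.8, 2.1, -0.118, 2.4, 2.1, 2.1, -0.118, 2.2, 2.4, 2.1, -0.118, 1.9, 2.6, 2.1, -0.118, 1.6, 2.8, 2.1, -0.118, 1.2, 3.0, 2.1, -0.118, 0.9, 3.1, 2.1, -0.118]
[0.5, 3.2, 2.1, -0.118, 0.1, 3.2, 2.1, -0.118, -0.3, 3.2, 2.1, -0.118, -0.6, 3.2, 2.1, -0.118, -1.0, 3.1, 2.1, -0.118, -1.3, 2.9, 2.1, -0.118, -1.7, 2.7, 2.1, -0.118, -2.0, 2.5, 2.1, -0.118]
[-2.3, 2.3, 2.1, -0.118, -2.5, 2.0, 2.1, -0.118, -2.7, 1.7, 2.1, -0.118, -2.9, 1.3, 2.1, -0.118, -3.1, 1.0, 2.1, -0.118, -3.2, 0.6, 2.1, -0.118, -3.2, 0.3, 2.1, -0.118, -3.2, -0.1, 2.1, -0.118]
[-3.2, -0.5, 2.1, -0.118, -3.1, -0.9, 2.1, -0.118, -3.0, -1.2, 2.1, -0.118, -2.8, -1.6, 2.1, -0.118, -2.6, -1.9, 2.1, -0.118, -2.4, -2.2, 2.1, -0.118, -2.1, -2.4, 2.1, -0.118]
```

Call:
drive_tool(motion=[2.9,1.5,2.1,-0.118,2.7,1.8,2.1,-0.118,2.4,2.1,2.1,-0.118,2.2,2.4,2.1,-0.118,1.9,2.6,2.1,-0.118,1.6,2.8,2.1,-0.118,1.2,3.0,2.1,-0.118,0.9,3.1,2.1,-0.118], jaw=0.15)

```text
clock: 12.48
eef_pos: [503.3, 173.7, 239.8]
eef_rot: [3.136, 0.002, 0.888]
wrist_force: [-0.3, 0.2, 0.6]
finger_gap: 79.7
```

Call:
drive_tool(motion=[0.5,3.2,2.1,-0.118,0.1,3.2,2.1,-0.118,-0.3,3.2,2.1,-0.118,-0.6,3.2,2.1,-0.118,-1.0,3.1,2.1,-0.118,-1.3,2.9,2.1,-0.118,-1.7,2.7,2.1,-0.118,-2.0,2.5,2.1,-0.118])

```text
clock: 13.15
eef_pos: [529.9, 161.1, 213.0]
eef_rot: [-3.128, 0.005, 1.881]
wrist_force: [-0.2, -0.1, 1.0]
finger_gap: 80.0
```

Call:
drive_tool(motion=[-2.3,2.3,2.1,-0.118,-2.5,2.0,2.1,-0.118,-2.7,1.7,2.1,-0.118,-2.9,1.3,2.1,-0.118,-3.1,1.0,2.1,-0.118,-3.2,0.6,2.1,-0.118,-3.2,0.3,2.1,-0.118,-3.2,-0.1,2.1,-0.118])

```text
clock: 13.82
eef_pos: [556.5, 149.5, 185.1]
eef_rot: [-3.123, -0.022, 2.874]
wrist_force: [-0.2, 0.5, 0.6]
finger_gap: 79.7
```

```bash
python3 - <<'E'
from h import *
print(read_state()['joints'])
plan(561,133,190,3.55,8) if read_state()['eef_rot'][2]>0 else plan(561,133,190,3.55-2*np.pi,8)
E
```

```text
[ 0.20190172  0.39178966  1.44621145 -0.00653945  1.33189447 -1.10016805]
[-1.1, -1.8, -0.6, -0.084, -0.9, -1.9, -0.6, -0.084, -0.8, -2.0, -0.6, -0.084, -0.6, -2.1, -0.6, -0.084, -0.4, -2.1, -0.6, -0.084, -0.2, -2.1, -0.6, -0.084, -0.1, -2.1, -0.6, -0.084, 0.1, -2.1, -0.6, -0.084]
```

Call:
drive_tool(motion=[-1.1,-1.8,0,-0.084,-0.9,-1.9,0,-0.084,-0.8,-2.0,0,-0.084,-0.6,-2.1,0,-0.084,-0.4,-2.1,0,-0.084,-0.2,-2.1,0,-0.084,-0.1,-2.1,0,-0.084,0,-2,0,-0.08])

```text
clock: 14.48
eef_pos: [563.9, 132.8, 173.9]
eef_rot: [3.137, -0.045, -2.703]
wrist_force: [0.4, 0.2, -0.5]
finger_gap: 79.9
```

```bash
python3 - <<'E'
from h import *
print(read_state()['joints'])
plan(561,133,120,3.55-2*np.pi,5)
E
```

```text
[ 0.17154969  0.41811159  1.43646005 -0.00760881  1.33168549 -1.83593688]
[0.5, 0.3, 10.8, 0.006, 0.5, 0.3, 10.8, 0.006, 0.5, 0.3, 10.8, 0.006, 0.5, 0.3, 10.8, 0.006, 0.5, 0.3, 10.8, 0.006]
```

Call:
drive_tool(motion=[0,0,10,0.006,0,0,12,0.006,0,0,12,0.006,0,0,12,0.006,0,0,8,0])

```text
clock: 14.9
eef_pos: [561.9, 132.0, 111.4]
eef_rot: [3.137, -0.05, -2.737]
wrist_force: [0.1, -0.5, 0.3]
finger_gap: 80.0
```

```bash
python3 - <<'E'
from h import *
s=read_state(); print(s['joints'],s['eef_pos'],s['eef_rot'])
plan(561,133,70,3.55-2*np.pi,5)
E
```

```text
[ 0.17067524  0.47869929  1.50231353 -0.00786579  1.20984333 -1.80200262] [561.88570414 131.96085174 111.44500126] [ 3.13732202 -0.04961625 -2.73664591]
[0.1, 0.3, 8.3, -0.001, 0.1, 0.3, 8.3, -0.001, 0.1, 0.3, 8.3, -0.001, 0.1, 0.3, 8.3, -0.001, 0.1, 0.3, 8.3, -0.001]
```

Call:
drive_tool(motion=[-0.5,-0.5,9,0,-0.5,-0.3,9,0,-0.3,0,9,0,0,0,8,0,0,0,6,0])

```text
clock: 15.32
eef_pos: [560.3, 131.1, 63.3]
eef_rot: [3.137, -0.054, -2.741]
wrist_force: [-0.7, -0.0, 0.3]
finger_gap: 79.9
```

Call:
drive_tool(motion=[-0.7,0.8,-3,0,-0.7,0.7,-2,0,0,0,0,0,0,0,0,0,0,0,0,0], jaw=1, grip_force=45)

```text
clock: 15.73
eef_pos: [561.3, 133.0, 67.8]
eef_rot: [3.137, -0.055, -2.742]
wrist_force: [0.7, 1.0, -9.2]
finger_gap: 57.1
```

```bash
python3 - <<'E'
from h import *
s=read_state(); print(s['joints'],s['eef_pos'],s['eef_rot'],s['wrist_force'],s['moment'],s['finger_gap'])
E
```

```text
[ 0.17282802  0.53409404  1.53102988 -0.00855209  1.13064216 -1.79361204] [561.30601375 133.01492915  67.776039  ] [ 3.13695962 -0.05451231 -2.74196911] [ 0.74337663  1.03118228 -9.24692439] [ 0.36550208 -0.21359678 -0.01120509] 57.089064589485105
```

Call:
drive_tool(motion=[0,0,0,0.06,0,0,0,0.08,0,0,0,0.08,0,0,0,0.08,0,0,0,0.08,0,0,0,0.08])

```text
clock: 16.23
eef_pos: [561.3, 133.2, 67.9]
eef_rot: [-3.124, -0.051, 3.062]
wrist_force: [0.1, -4.1, -5.1]
finger_gap: 57.4
```

```bash
python3 - <<'E'
from h import *
s=read_state(); print(s['joints'],s['eef_pos'],s['eef_rot'],s['wrist_force'],s['moment'],s['finger_gap'])
E
```

```text
[ 0.17156768  0.53345909  1.5316261  -0.00479861  1.13009313 -1.31816826] [561.25090345 133.20185239  67.91361578] [-3.12409062 -0.0508302   3.06225063] [ 0.12473287 -4.13438729 -5.10416982] [ 1.55374536 -0.22701229  0.23771273] 57.41035851297085
```

Call:
drive_tool(motion=[0,0,0,0.09,0,0,0,0.09,0,0,0,0.09,0,0,0,0.09,0,0,0,0.09,0,0,0,0.09,0,0,0,0.09,0,0,0,0.09])

```text
clock: 16.9
eef_pos: [561.2, 133.5, 68.7]
eef_rot: [-3.1, -0.029, 2.303]
wrist_force: [-4.1, -2.7, 0.2]
finger_gap: 57.3
```

Call:
drive_tool(motion=[0,0,0,0.09,0,0,0,0.09,0,0,0,0.09,0,0,0,0.09,0,0,0,0.09,0,0,0,0.09,0,0,0,0.09,0,0,0,0.09])

```text
clock: 17.57
eef_pos: [561.5, 133.6, 68.9]
eef_rot: [-3.095, 0.005, 1.547]
wrist_force: [-0.7, -1.9, -5.3]
finger_gap: 57.3
```

Call:
drive_tool(motion=[0,0,0,0.09,0,0,0,0.09,0,0,0,0.09,0,0,0,0.09,0,0,0,0.09,0,0,0,0.09,0,0,0,0.09,0,0,0,0.09])

```text
clock: 18.23
eef_pos: [561.6, 133.3, 69.0]
eef_rot: [-3.113, 0.034, 0.792]
wrist_force: [-0.3, -1.2, -2.6]
finger_gap: 57.4
```

Call:
drive_tool(motion=[0,0,0,0.09,0,0,0,0.08,0,0,0,0.08,0,0,0,0.06,0,0,0,0.04,0,0,0,0])

```text
clock: 18.73
eef_pos: [561.6, 133.2, 69.1]
eef_rot: [-3.128, 0.042, 0.419]
wrist_force: [0.8, -1.1, -3.7]
finger_gap: 57.3
```

```bash
python3 - <<'E'
from h import *
s=read_state(); print(s['joints'],s['eef_pos'],s['eef_rot'],s['wrist_force'],s['moment'],s['finger_gap'])
t=snap('top','t6'); sd=snap('side','s6'); w=snap('wrist','w6')
W=np.zeros((600,800,3),np.uint8)
W[:400,:400]=cv2.resize(t[165:215,245:295],(400,400),interpolation=2)
W[:400,400:]=cv2.resize(sd[225:275,285:335],(400,400),interpolation=2)
W[400:,:320]=cv2.resize(w,(320,200))
cv2.imwrite('pics/c6.png',W[:,:,::-1])
E
```

```text
[0.16796984 0.52685887 1.53840581 0.00348963 1.12010218 1.31859814] [561.57681878 133.20991523  69.13179284] [-3.12768548  0.04162373  0.4188687 ] [ 0.83095991 -1.09492533 -3.66956345] [ 0.26730949 -0.1837579  -0.09937017] 57.25695143521571
```

Call:
drive_tool(motion=[0,0,0,0,0,0,0,0,0,0,0,0,0,0,0,0,0,0,0,0], jaw=0.2)

```text
clock: 19.3
eef_pos: [562.3, 133.5, 70.6]
eef_rot: [-3.128, 0.04, 0.426]
wrist_force: [0.3, 0.6, -1.4]
finger_gap: 75.4
```

Call:
drive_tool(motion=[0,0,-12,0,0,0,-18,0,0,0,-22,0,-6,0,-25,0,-15,0,-25,0,-20,0,-20,0,-22,0,-10,0,-10,0,0,0])

```text
clock: 19.97
eef_pos: [499.9, 103.4, 217.1]
eef_rot: [-3.129, 0.038, 0.429]
wrist_force: [1.4, 0.5, 0.3]
finger_gap: 75.3
```

Call:
drive_tool(motion=[0,0,0,0,0,0,0,0])

```text
clock: 20.13
eef_pos: [499.3, 103.0, 220.6]
eef_rot: [-3.13, 0.034, 0.428]
wrist_force: [0.7, 0.4, 0.4]
finger_gap: 75.1
```

```bash
python3 - <<'E'
from h import *
import json
i=camera_info('wrist'); s=read_state(); print(s['eef_pos'],s['eef_rot'])
w=snap('wrist','w7'); t=snap('top','t7')
j=dict(i); j['camera_from_world']=i['camera_from_world'].tolist(); json.dump(j,open('w7.json','w'))
p=pix('wrist',[[561,133,94]],i)[0]; print(p)
u,v=int(p[0]),int(p[1]); v=max(v,50)
W=cv2.resize(w[v-50:v+55,max(u-70,0):u+70],(800,600),interpolation=2); cv2.imwrite('pics/c7.png',W[:,:,::-1])
E
```

```text
[499.2942597  102.99106379 220.57091609] [-3.13007151  0.03409163  0.42815618]
[321.66587322 124.84297118]
```

View pics/c7.png

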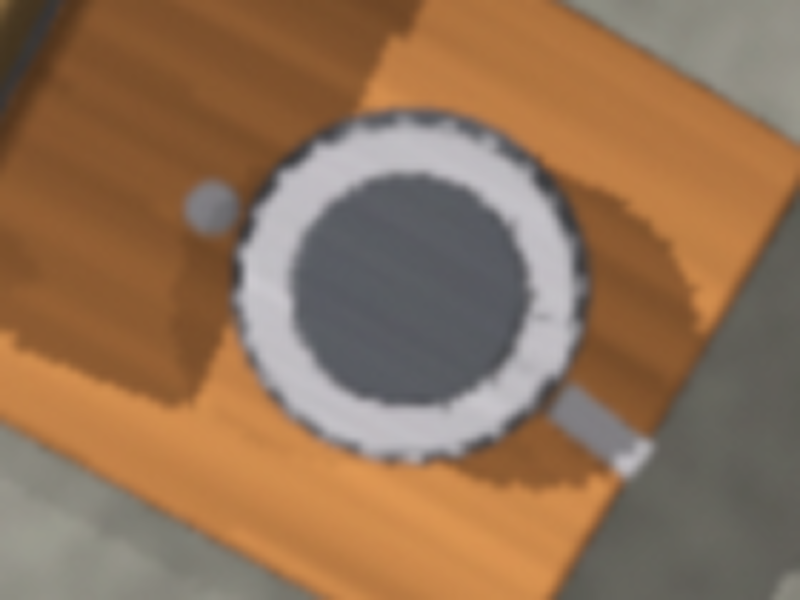

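```bash
python3 - <<'E'
from h import *
import json
i=json.load(open('w7.json')); i['camera_from_world']=np.array(i['camera_from_world'])
w=cv2.imread('pics/w7.png')[:,:,::-1].copy(); g=cv2.cvtColor(w,cv2.COLOR_RGB2GRAY).astype(np.float32); h=cv2.cvtColor(w,cv2.COLOR_RGB2HSV)
mp=((g<115)&(h[...,1]<60)).astype(np.uint8);K=np.zeros_like(mp);K[100:150,297:347]=mp[100:150,297:347]
K=cv2.morphologyEx(K,cv2.MORPH_OPEN,np.ones((3,3),np.uint8)); ct=max(cv2.findContours(K,0,2)[0],key=cv2.contourArea);(x,y),r=cv2.minEnclosingCircle(ct); ax=onz('wrist',[(x,y)],94,i)[0]; print(x,y,r,ax)
f=lambda u,v:((u+.5)*140/800-.5+251,(v+.5)*105/600-.5+74)
b=onz('wrist',[f(602,431)],63.5,i)[0]; s=onz('wrist',[f(212,207)],64,i)[0]
for n,q in(('bar',b),('stud',s)): d=(q-ax)[:2]; print(n,q.round(1),np.hypot(*d).round(1),np.degrees(np.arctan2(d[1],d[0])).round(1))
a=np.radians(np.arange(-180,180,1.0)); rr=np.arange(18,31,.25)
A,R=np.meshgrid(a,rr); P=np.c_[(ax[0]+R*np.cos(A)).ravel(),(ax[1]+R*np.sin(A)).ravel(),np.full(A.size,94.)]
q=pix('wrist',P,i).astype(np.float32); U=cv2.remap(g,q[:,0].reshape(A.shape),q[:,1].reshape(A.shape),cv2.INTER_CUBIC)
m=U[(rr>22.5)&(rr<27)].mean(0); print([(int(np.degrees(a[k])),int(m[k])) for k in range(30,150,3)])
U=U[:, 30:190]; U=np.clip((U-130)*2.4,0,255); cv2.imwrite('pics/u7.png',cv2.resize(U,(800,416),interpolation=2))
E
```

```text
322.5 124.5 20.408430099487305 [561.63897445 132.4064837   94.        ]
bar [551.8  88.6  63.5] 44.9 -102.7
stud [560.1 172.6  64. ] 40.2 92.2
[(-150, 188), (-147, 187), (-144, 188), (-141, 187), (-138, 186), (-135, 187), (-132, 186), (-129, 186), (-126, 189), (-123, 192), (-119, 192), (-117, 189), (-114, 186), (-111, 185), (-108, 187), (-105, 187), (-102, 181), (-99, 177), (-96, 182), (-93, 188), (-90, 191), (-87, 191), (-84, 190), (-81, 190), (-78, 181), (-75, 180), (-72, 188), (-69, 191), (-66, 191), (-63, 189), (-59, 188), (-57, 188), (-54, 189), (-51, 189), (-48, 189), (-45, 188), (-42, 189), (-39, 190), (-36, 191), (-33, 191)][ WARN:0@0.185] global loadsave.cpp:1063 imwrite_ Unsupported depth image for selected encoder is fallbacked to CV_8U.
```

View pics/u7.png

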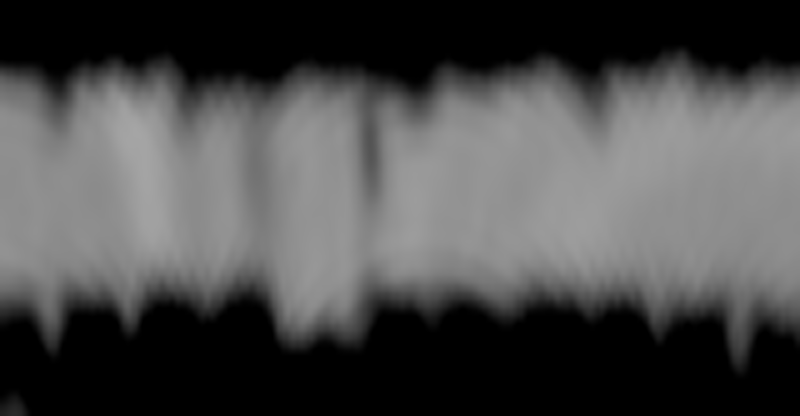

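The unwrapped ring shows the rib between bearings -98° and -76.5°, centred near -87.4°. The bar measures -102.7°, against -102.8° expected. That leaves about 15.3° (0.27 rad), so I'll grasp again.

```bash
python3 - <<'E'
from h import *
plan(561.6,133.2,125,0.43,6)
E
```

```text
[11.5, -0.3, 15.8, -0.0, 11.5, -0.3, 15.8, -0.0, 11.5, -0.2, 15.8, -0.0, 11.5, -0.2, 15.8, -0.0, 11.5, -0.2, 15.8, -0.0, 11.5, -0.2, 15.8, -0.0]
```

Call:
drive_tool(motion=[14,-0.3,8,0,14,-0.3,10,0,14,-0.3,12,0,13,-0.3,15,0,12,-0.3,18,0,4,0,14,0])

```text
clock: 20.73
eef_pos: [566.1, 136.6, 136.8]
eef_rot: [-3.13, 0.035, 0.429]
wrist_force: [-0.2, 0.2, -0.8]
finger_gap: 75.1
```

```bash
python3 - <<'E'
from h import *
plan(561.6,133.2,70,0.43,5)
E
```

```text
[-1.1, 0.2, 13.4, -0.0, -1.1, 0.2, 13.4, -0.0, -1.1, 0.2, 13.4, -0.0, -1.1, 0.2, 13.4, -0.0, -1.1, 0.2, 13.4, -0.0]
```

Call:
drive_tool(motion=[-1.5,0.3,10,0,-1,0.3,12,0,-0.5,0.3,12,0,0,0,12,0,0,0,10,0])

```text
clock: 21.15
eef_pos: [560.9, 135.0, 72.6]
eef_rot: [-3.128, 0.043, 0.431]
wrist_force: [0.2, -0.1, 0.1]
finger_gap: 75.3
```

Call:
drive_tool(motion=[0,1,3,0,0,0.7,2,0,0,0,1,0,0,0,0.5,0,0,0,0,0,0,0,0,0], jaw=1, grip_force=45)

```text
clock: 21.65
eef_pos: [560.5, 132.7, 63.9]
eef_rot: [-3.127, 0.046, 0.431]
wrist_force: [1.2, 0.2, -5.5]
finger_gap: 57.8
```

Call:
drive_tool(motion=[0,0,0,0.06,0,0,0,0.06,0,0,0,0.06,0,0,0,0.06])

```text
clock: 21.98
eef_pos: [560.4, 133.0, 63.8]
eef_rot: [-3.138, 0.048, 0.184]
wrist_force: [0.7, -1.9, -4.2]
finger_gap: 57.5
```

Call:
drive_tool(motion=[0,0,0,0.025,0,0,0,0])

```text
clock: 22.15
eef_pos: [560.4, 133.0, 63.8]
eef_rot: [-3.139, 0.048, 0.153]
wrist_force: [0.3, -3.6, -4.3]
finger_gap: 57.5
```

Call:
drive_tool(motion=[0,0,0,0,0,0,0,0,0,0,0,0,0,0,0,0,0,0,0,0], jaw=0.2)

```text
clock: 22.57
eef_pos: [561.4, 133.5, 65.5]
eef_rot: [-3.139, 0.045, 0.157]
wrist_force: [-0.2, -0.8, -0.1]
finger_gap: 75.1
```

Call:
drive_tool(motion=[0,0,-12,0,0,0,-18,0,0,0,-22,0,-6,0,-25,0,-15,0,-25,0,-20,0,-20,0,-22,0,-10,0,-10,0,0,0])

```text
clock: 23.23
eef_pos: [493.8, 122.5, 212.4]
eef_rot: [-3.138, 0.044, 0.159]
wrist_force: [-0.1, -0.0, 0.8]
finger_gap: 75.3
```

Call:
drive_tool(motion=[0,0,0,0,0,0,0,0])

```text
clock: 23.4
eef_pos: [493.2, 122.5, 215.9]
eef_rot: [-3.138, 0.039, 0.16]
wrist_force: [1.0, -0.1, 1.1]
finger_gap: 75.1
```

```bash
cat > ringlook.py <<'E'
from h import *
import sys
T=sys.argv[1]; i=camera_info('wrist'); s=read_state(); w=snap('wrist','w'+T); t=snap('top','t'+T); sd=snap('side','s'+T)
g=cv2.cvtColor(w,cv2.COLOR_RGB2GRAY).astype(np.float32); h=cv2.cvtColor(w,cv2.COLOR_RGB2HSV)
p=pix('wrist',[[561.3,133,94]],i)[0]; u,v=p.round().astype(int)
K=np.zeros(g.shape,np.uint8); sl=np.s_[v-25:v+25,u-25:u+25]; K[sl]=((g<115)&(h[...,1]<60))[sl]
K=cv2.morphologyEx(K,cv2.MORPH_OPEN,np.ones((3,3),np.uint8)); ct=max(cv2.findContours(K,0,2)[0],key=cv2.contourArea);(x,y),r=cv2.minEnclosingCircle(ct); ax=onz('wrist',[(x,y)],94,i)[0]; print(x,y,r,ax)
a=np.radians(np.arange(-180,0,1.0)); rr=np.arange(18,56,.25)
def unw(z):
    A,R=np.meshgrid(a,rr); P=np.c_[(ax[0]+R*np.cos(A)).ravel(),(ax[1]+R*np.sin(A)).ravel(),np.full(A.size,z)]
    q=pix('wrist',P,i).astype(np.float32); return cv2.remap(w,q[:,0].reshape(A.shape),q[:,1].reshape(A.shape),cv2.INTER_CUBIC)
U=unw(95.); B=unw(63.5); G=cv2.cvtColor(U,cv2.COLOR_RGB2GRAY).astype(float)
m=G[(rr>22.5)&(rr<27)].mean(0); print([(int(round(np.degrees(a[k]))),int(m[k])) for k in range(50,120,2)])
hb=cv2.cvtColor(B,cv2.COLOR_RGB2HSV)[(rr>40)&(rr<52)]; d=(hb[...,1]<70).mean(0); kk=np.where(d[40:120]>.5)[0]+40; print('bar bearing',np.degrees(a[kk]).mean(),len(kk))
up=np.clip((cv2.cvtColor(U,cv2.COLOR_RGB2GRAY)[:56].astype(float)-130)*2.4,0,255).astype(np.uint8)
W=np.vstack([cv2.resize(cv2.cvtColor(up[:,40:140],8),(800,240),interpolation=2),cv2.resize(w[v-40:v+45,u-94:u+94],(800,360),interpolation=2)[:,:,::-1]]); cv2.imwrite(f'pics/u{T}.png',W)
print(s['eef_pos'],s['eef_rot'])
E
python3 ringlook.py 8
```

```text
323.2391357421875 124.0434799194336 20.639188766479492 [561.44465279 132.5325169   94.        ]
[(-130, 193), (-128, 192), (-126, 193), (-124, 194), (-122, 193), (-120, 191), (-118, 185), (-116, 179), (-114, 179), (-112, 184), (-110, 190), (-108, 195), (-106, 197), (-104, 198), (-102, 198), (-100, 197), (-98, 197), (-96, 192), (-94, 176), (-92, 163), (-90, 176), (-88, 193), (-86, 198), (-84, 198), (-82, 197), (-80, 196), (-78, 195), (-76, 194), (-74, 195), (-72, 195), (-70, 195), (-68, 196), (-66, 197), (-64, 197), (-62, 196)]
bar bearing -102.5 10
[493.18430729 122.51055168 215.88435647] [-3.13844151  0.0387959   0.15956556]
```

View pics/u8.png

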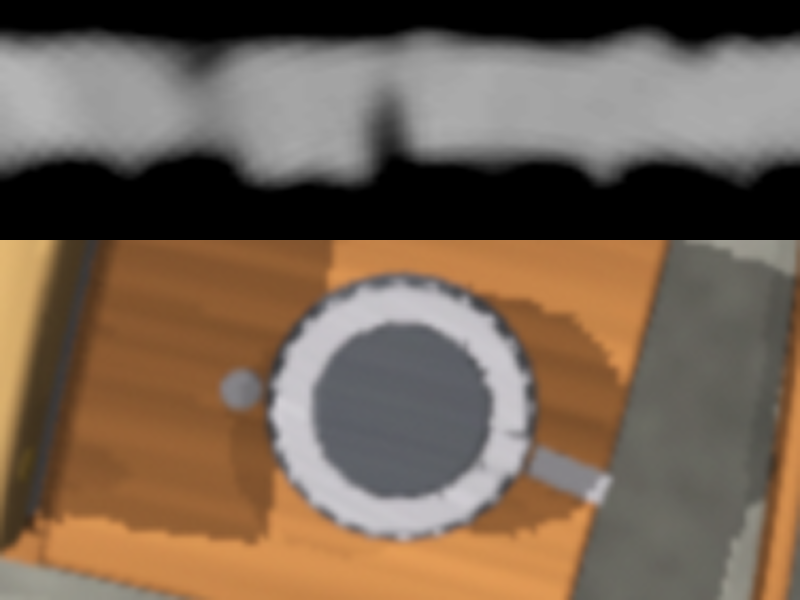

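The rib's body spans about -111° to -94° (centre ≈ -102.5°), and the bar is at -102.5°. They line up within about 1°. Last check is that the scraper is still home and nothing else moved.

```bash
python3 - <<'E'
from h import *
R=lambda f:cv2.imread(f'pics/{f}.png').astype(int)
a,b,s0=R('s4'),R('s8'),R('s0')
print('handle region diff s4/s8',abs(a-b)[262:300,275:335].mean(), abs(a-b)[262:300,275:335].max())
t0,t8=R('t0') if 0 else R('top0'),R('t8')
s0=R('side0')
for n,P in dict(jar=(780,130,60),mill=(770,0,60),bowls=(775,-200,40),ladle=(560,-440,5),purple=(345,-212,60),tongs=(520,-6,8),oil=(590,390,80),brush=(420,410,8)).items():
    for cam,x,y in(('top',t0,t8),('side',s0,b)):
        u,v=pix(cam,[P])[0].round().astype(int); d=abs(x-y)[max(v-25,0):v+25,max(u-25,0):u+25]; print(n,cam,(u,v),d.mean().round(2),end='; ')
    print()
E
```

```text
[ WARN:0@0.221] global loadsave.cpp:275 findDecoder imread_('pics/s0.png'): can't open/read file: check file path/integrity
Traceback (most recent call last):
AttributeError: 'NoneType' object has no attribute 'astype'
```

```bash
python3 - <<'E'
from h import *
R=lambda f:cv2.imread(f'pics/{f}.png').astype(int)
a,b,s0=R('s4'),R('s8'),R('side0'); t0,t8=R('top0'),R('t8')
d=abs(a-b)[262:300,275:335]; print('handle region diff s4/s8',d.mean(),d.max())
for n,P in dict(jar=(780,130,60),mill=(770,0,60),bowls=(775,-200,40),ladle=(560,-440,5),purple=(345,-212,60),tongs=(520,-6,8),oil=(590,390,80),brush=(420,410,8)).items():
    for cam,x,y in(('top',t0,t8),('side',s0,b)):
        u,v=pix(cam,[P])[0].round().astype(int); d=abs(x-y)[max(v-25,0):v+25,max(u-25,0):u+25]; print(n,cam,(u,v),d.mean().round(2),end='; ')
    print()
E
```

```text
handle region diff s4/s8 0.7551169590643275 12
jar top (np.int64(278), np.int64(108)) 7.2; jar side (np.int64(233), np.int64(248)) 5.21; 
mill top (np.int64(325), np.int64(113)) 7.62; mill side (np.int64(245), np.int64(212)) 6.35; 
bowls top (np.int64(398), np.int64(114)) 8.71; bowls side (np.int64(256), np.int64(169)) 8.22; 
ladle top (np.int64(482), np.int64(196)) 14.02; ladle side (np.int64(328), np.int64(134)) 46.85; 
purple top (np.int64(402), np.int64(274)) 7.73; purple side (np.int64(391), np.int64(169)) 16.64; 
tongs top (np.int64(325), np.int64(206)) 9.92; tongs side (np.int64(332), np.int64(227)) 13.89; 
oil top (np.int64(175), np.int64(174)) 7.45; oil side (np.int64(291), np.int64(342)) 6.36; 
brush top (np.int64(173), np.int64(238)) 7.98; brush side (np.int64(364), np.int64(369)) 7.54;
```

```bash
python3 - <<'E'
from h import *
G=lambda f:cv2.Canny(cv2.imread(f'pics/{f}.png',0),40,120).astype(np.float32)
A,B=G('top0'),G('t8')
for n,(u0,v0,u1,v1) in dict(ladle=(470,150,510,290),purple=(396,255,418,305),tongs=(310,148,340,258),bowls=(372,92,425,142)).items():
    t=A[v0:v1,u0:u1]; r=cv2.matchTemplate(B[v0-12:v1+12,u0-12:u1+12],t,cv2.TM_CCORR_NORMED); _,m,_,p=cv2.minMaxLoc(r); print(n,'shift px',(p[0]-12,p[1]-12),round(m,2))
E
```

```text
ladle shift px (0, 0) 0.72
purple shift px (0, 0) 0.88
tongs shift px (0, 0) 0.82
bowls shift px (0, 0) 0.95
```

Nothing has moved and the handle region is unchanged, so I'm handing in.

```bash
python3 -c "
from h import *
s=read_state(); print(s['clock'],s['wrist_force'],s['finger_gap']); print(sign_off())"
```

```text
23.55 [ 1.01081922  0.38263822 -0.48818256] 75.08067878262533
the job is handed in; nothing more can be done
None
```

The scraper is home in the wooden dock and the lock ring is turned to the locked mark. I handed the job in at 23.6 s, with the gripper open and clear of everything.

- **Scraper:** I lifted the wooden-handled scraper from its stand and slid it into the slot until it met the floor. The tool stopped at 88.5 mm, the height predicted for home, with about 16 N of contact. Afterwards the wrist view put the handle centre at (569.4, 222.2), the same as the measured slot centre. That view assumed the handle top at 119 mm, so the height itself rests on the tool reading.
- **Lock ring:** I turned it clockwise about 3.33 rad, in two grasps. The first grasp slipped about 0.07 rad, so I measured again and made up the difference. At the end the pointer was at about -102.5° and the locked bar at -102.5°, good to about 1°. Taking the rib's dark edge lines instead gave -103.5°.
- **Other things:** Edge matching in the top view showed no shift for the ladle, tongs, bowls and purple look-alike. The jar, mill, oil bottle and brush were checked only by a simpler image difference. It showed a similar small change at all four in both views, which I took for a lighting change.
- **Checks that disagreed or fell short:** In the side view the ladle and, less so, the purple look-alike and the tongs looked changed. I took that for the arm being in the way and relied on the top view. Before insertion the side and wrist views differed by about 1 mm on the slot position, within the clearance.
- **Picture budget:** I viewed 12 pictures, two over the 10.

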